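Square the hot bar into the corner fence

ROBOT

A 7-joint arm with a two-finger parallel gripper is mounted at the origin on a cart in front of the work surface, level with it; the furniture and walls round the work are solid. World frame = base frame: x ahead of the robot, y to its left, z up, the work surface at z = 0. Lengths are in m, angles in rad, forces in N, time in s.
With the tool pointing down it reaches from about 0.35 to 0.775 m from the base axis. Payload 3.1 kg.
Tool frame: the origin (TCP) lies between the finger pads; the fingertips stand 17 mm ahead of it and the grasp point (between the pads) lies 2 mm behind it; z points along the fingers, y is the direction in which the jaws open and shut (so a half turn about z gives the same grasp; the last joint's range is limited). The gripper opens to 85 mm and grips with 20 to 120 N. Pads are 22 mm wide; open, the fingers measure 114 mm over their backs; the gripper's body (76 mm by 85 mm) begins 54 mm behind the grasp point. The pads swing forward as they close: fully open they stand 13 mm farther back than shut.
Start: joints at [-1.174, 0.311, 0.014, 1.512, -0.004, 1.319, -0.027], TCP at [0.234, 0.498, 0.248] pointing down, gripper open.
Joint ranges: [-2.7, 2.7], [-0.3, 1.91], [-1.27, 1.3], [0.12, 2.57], [-1.44, 4.58], [0.2, 2.03], [-3.05, 3.05]. Speed limits (rad/s): [2.79, 2.79, 3.14, 3.14, 3.14, 3.14, 3.14].

INTERFACE

Orientations are given as a rotation vector (axis times angle).
In Python, from rig import robot, camera, get_calibration, ticket, boxes_of gives the robot as it stands.
- The arm moves only by the tool move_arm, never from a script. Its argument "commands" is a list of rows, each a list of 5 numbers: the closure, from 0 (fully open) to 1 (shut), then the shift along the world's x, y, z in mm, then the turn about the world's z in rad. In form: [[claw, x, y, z, yaw], ...]. A call has exactly 5 rows; each row is the pose to reach, as a shift and turn from the pose measured when the call began; what a row does not reach only later rows make up. A row lasts 1/12 s, in which the tool goes at most 41.7 mm and 7.16 degrees, less where a joint would pass 70% of its speed; a pose out of reach is approached as far as the arm can. A call with a gripper value outside its range is refused whole. The fingers move at their own pace and stop on an object; "newtons" is the grip in N (left out, the last holds). Time passes only in rows, so rows that repeat a pose let the fingers close, or fill a call up. It gives the time, the measured TCP pose, the force and the opening at its end, in the units of the state.
- robot.get_state(): the state, without advancing time (a new reading comes with each control period).
- camera(name): name is "scene" or "top"; returns the picture (384x512x3 uint8, blue, green, red); there is no depth.
- get_calibration(name): a dict with "intrinsics" (3x3 intrinsics, pixels), "dist" ([k1, k2, p1, p2, k3] as OpenCV has them; the pictures are not rectified), "R" (3x3) and "t" (3): a world point X has camera coordinates R X + t. Camera axes: x right, y down, z forward; pixel columns grow to the right and rows downward; lengths in m; the calibration is good to about 2 mm. A picture is of the moment at which its call begins. get_calibration takes no time and is no camera call.
- ticket.finish_job(): hands the job in, once; it reports no verdict.
Trained networks look in the newest picture that a camera, given by its name, has taken for a name from the list of things; names that differ only in an ending like _2 or _b are one class to them, and where a whole thing is asked for, a point or a joint stands for the part that bears it (a point fixed in the world has none). Each returns a list of dicts, best first, with "conf" (0 to 1); they miss things now and then, are a little off and sometimes report something else, mostly with a low value. They report only what shows in the picture. A call takes as long as a camera call.
- boxes_of(camera, query): "point" ([x, y, z] in m, in world coordinates, good to about 4 mm: the middle of the surface that is visible of it).
The state is a dict: "time": time; "q": joint angles; "qvel": joint speeds; "joint_torque": joint torques, N m; "eef_pos": TCP position; "orientation": TCP orientation; "ft_force": force on the tool from outside, world axes, zero at the start; "ft_torque": the same for the moment, N m; "opening": opening from 0.0 (shut) to 1.0 (fully open).
Only numpy, scipy, OpenCV 4.12 (cv2) and the standard library are available. Lean on these libraries where they do the work, as an engineer would, in place of code of your own. Each camera call takes 0.05 s, during which the arm holds its last target.

TASK

Push the loose steel hot bar, the one to the right of the L-shaped metal fence near the table's front edge, along the table into the fence's inner corner, so that its long side lies flush along the fence's long rail and one end is against the short stop. Slide it with the fingers only, without lifting or tipping it, leave the small things standing about where they are, and take the hand away at the end.

Things in the scene. Friction and masses are not known exactly. Their poses are not given: they have to be found in the camera images.
- hot_bar: Loose steel hot bar, about 0.14 kg, to be pushed. Foot: block 22 (x) x 60 (y) x 12 (z) mm; on it stands a rib 9 mm thick (x -5 to +4 mm), 50 mm long (y -25 to +25 mm), up to 25 mm above the table, with two small screws (27 mm overall). Origin: centre of the underside; y along its length, z up. Either end may meet the stop.
- fence: L-shaped aluminium fence fixed to the table, 10 mm high (lower than the bar's foot). Origin: inner corner at table level, z up. Long rail: 120 mm along -x, inner face in the plane y = 0, 15 mm thick behind it. Short stop: 45 mm along -y, inner face in the plane x = 0, 15 mm thick behind. The bar starts in the open quarter x < 0, y < 0; squared in, its origin is at x -30, y -11 mm here.
- star_knob: Bystander: brown five-lobed knob, 44 x 47 x 21 mm, loose on the table. Origin: centre of the underside.
- vial: Bystander: small white capped vial, 23 mm across and 51 mm tall, standing loose. Origin: centre of the underside.
- dish: Bystander: clear round dish, 66 mm across and 13 mm high, loose on the table. Origin: centre of the underside.

How it is judged:
At the end, for the whole second after the job is handed in: The bar lies flat and at rest in the corner: within 2.5 mm of the rail, within 3 mm of the stop and parallel to the rail within 0.05 rad; the bystanders are within 15 mm of where they stood (y of hot_bar in the frame of fence between -0.0135 and -0.008 m and x of hot_bar in the frame of fence between -0.033 and -0.027 m and angle between the y axis of hot_bar and the x axis of fence, either way round below 0.05 rad and height (world z) of hot_bar below 0.003 m and angle between hot_bar's own z axis and vertical below 0.06 rad and linear speed of hot_bar below 0.01 m/s and distance of each of star_knob, vial, dish from where it was at the start of the episode below 0.015 m); the robot touches nothing.
It fails at once if the bar was lifted off the table (over 6 mm) (height (world z) of hot_bar above 0.006 m).
It fails at once if the bar was tipped (over 0.3 rad) (angle between hot_bar's own z axis and vertical above 0.3 rad).
It fails at once if a bystander was pushed away (over 15 mm) (distance of any of star_knob, vial, dish from where it was at the start of the episode above 0.015 m).
It also fails if it takes over 48 s, if anything falls off the work surface, if the arm or the gripper's body presses on something with over 40 N, if the wrist force passes 120 N, or if a joint passes its speed limit or range.

## Working session

There is one attempt and no reset: what is moved stays moved. The work goes in short steps, Python scripts to look and compute and a tool call to move; the robot and the scene stay as the last step left them, time stands still between calls to the robot, and variables do not carry over. Pictures are saved under pics/ and viewed, and the job is handed in when it is done.

Besides the shell and the picture viewer there is one more tool, called after "Emit:" as name([rows], argument=value, ...), one row to a line, values as JSON. move_arm: Moves the arm, as the interface text tells. Its arguments: {"type":"object","properties":{"commands":{"type":"array","items":{"type":"array","items":{"type":"number"}}},"newtons":{"type":"number"}},"required":["commands"]}

```bash
mkdir -p pics; ls
python3 - <<'E'
from rig import robot,camera,get_calibration,boxes_of
import cv2
for n in ("scene","top"):
    cv2.imwrite(f"pics/{n}0.png",cv2.resize(camera(n),None,fx=1.5,fy=1.5))
    c=get_calibration(n);print(n,c)
    for k in ("hot_bar","fence","star_knob","vial","dish"):
        print(k,[(d['conf'],d['point']) for d in boxes_of(n,k)][:2])
s=robot.get_state();print(s)
E
```

```text
pics
scene {'intrinsics': array([[485.90988419,   0.        , 246.02338195],
       [  0.        , 485.90988419, 190.06532181],
       [  0.        ,   0.        ,   1.        ]]), 'dist': array([0.05928097, 0.        , 0.        , 0.        , 0.        ]), 'R': array([[ 0.80205094, -0.59721897,  0.00661754],
       [-0.38092426, -0.52004331, -0.76449438],
       [ 0.46001195,  0.61064266, -0.64459642]]), 't': array([-0.35079316,  0.21105223,  0.8523332 ])}
hot_bar [(0.79, [0.4219, -0.2064, 0.015])]
fence [(0.93, [0.4625, -0.0692, 0.0096])]
star_knob [(0.54, [0.4173, -0.0078, 0.0159])]
vial [(0.64, [0.4392, 0.0479, 0.0299])]
dish [(0.96, [0.4147, 0.2772, 0.003])]
top {'intrinsics': array([[356.19210053,   0.        , 253.44500459],
       [  0.        , 356.19210053, 188.37719607],
       [  0.        ,   0.        ,   1.        ]]), 'dist': array([-0.01687315,  0.        ,  0.        ,  0.        ,  0.        ]), 'R': array([[-0.05395773, -0.99853931, -0.00279502],
       [-0.97221559,  0.05317339, -0.22796804],
       [ 0.22778367, -0.00958328, -0.9736646 ]]), 't': array([0.0398748
[... 239 characters left out ...]

{'time': 0.6, 'q': array([-1.17370589,  0.31087251,  0.01400854,  1.51144942, -0.00442644,
        1.31920078, -0.02719286]), 'qvel': array([-1.56983153e-04, -3.18463072e-05, -4.56708665e-04, -1.19238654e-03,
       -3.85818963e-04, -6.05729662e-05,  1.48694877e-04]), 'joint_torque': array([-2.21375094e-04, -3.79577351e+01,  1.45480516e-01, -2.30740947e+01,
        1.21735496e-02,  2.19173977e-03,  9.45851099e-06]), 'eef_pos': array([0.23364713, 0.49794644, 0.24833942]), 'orientation': array([6.83625623e-01, 3.06629308e+00, 1.56211445e-04]), 'ft_force': array([-0.80194495, -0.5802401 ,  0.24062995]), 'ft_torque': array([-0.03996807,  0.02168007,  0.03983589]), 'opening': 0.9987062251237891}
```

View pics/scene0.png

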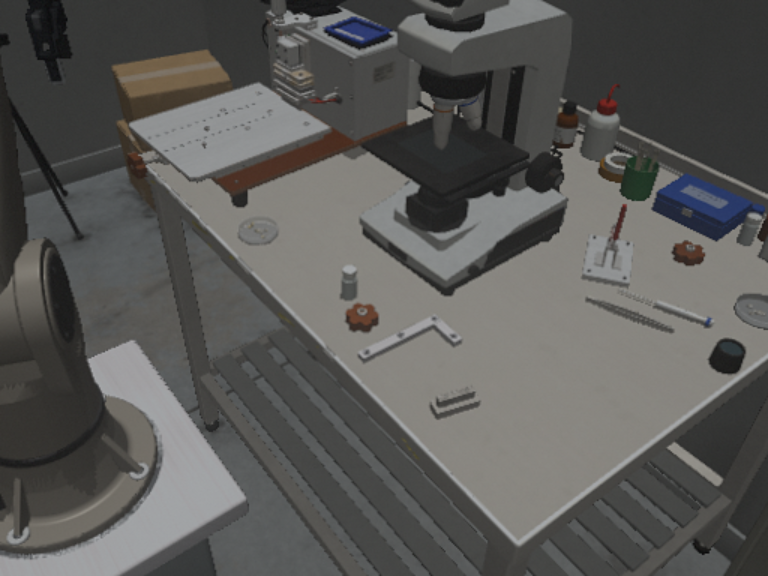

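View pics/top0.png

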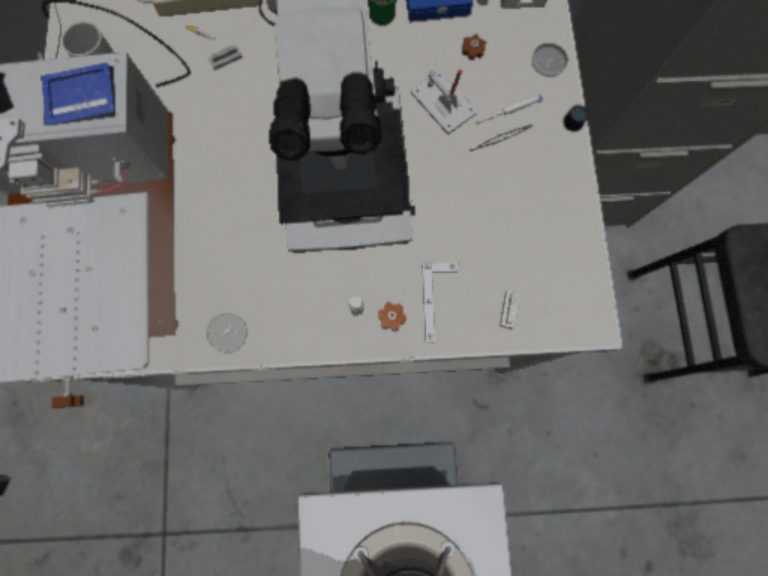

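```bash
cat > h.py <<'E'
import numpy as np,cv2
from rig import robot,camera,get_calibration,boxes_of
def ray(n,uv,z):
    c=get_calibration(n);K,d,R,t=c['intrinsics'],c['dist'],c['R'],c['t']
    p=cv2.undistortPoints(np.array(uv,float).reshape(-1,1,2),K,d).reshape(-1,2)
    o=-R.T@t;out=[]
    for a in p:
        v=R.T@np.array([a[0],a[1],1]);out.append(o+v*(z-o[2])/v[2])
    return np.array(out)
def proj(n,P):
    c=get_calibration(n)
    return cv2.projectPoints(np.array(P,float).reshape(-1,3),cv2.Rodrigues(c['R'])[0],c['t'],c['intrinsics'],c['dist'])[0].reshape(-1,2)
def crop(n,x0,y0,w,h,f,name):
    im=camera(n);cv2.imwrite('pics/'+name,cv2.resize(im[y0:y0+h,x0:x0+w],None,fx=f,fy=f,interpolation=cv2.INTER_CUBIC))
    return im
E
python3 - <<'E'
from h import *
crop('top',270,160,90,75,8,'t1.png')
crop('scene',230,200,100,85,8,'s1.png')
E
```

```text
(no output)
```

View pics/t1.png

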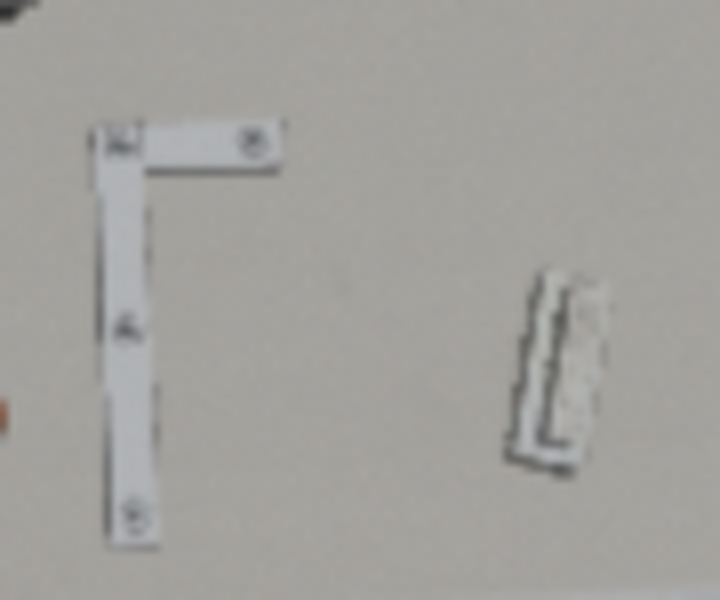

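View pics/s1.png

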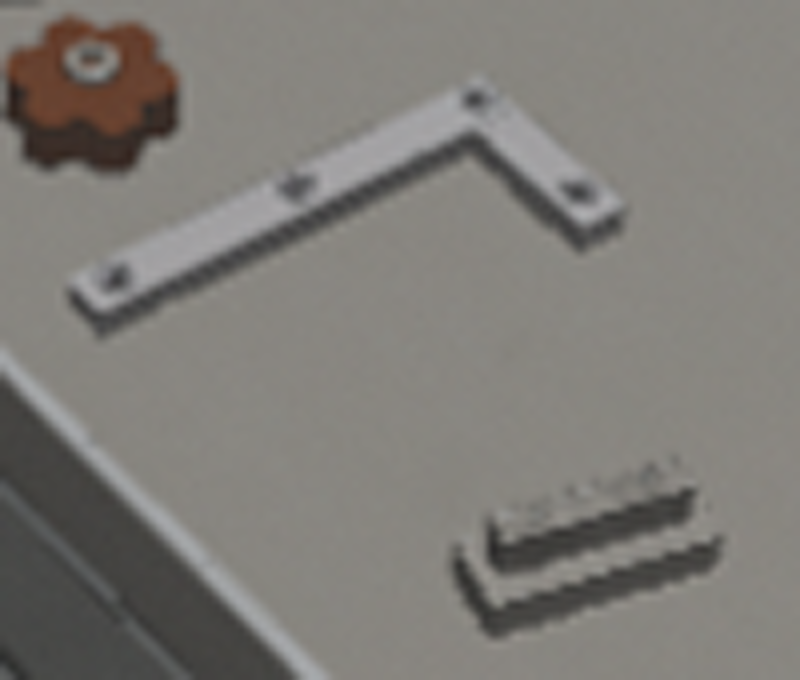

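```bash
cat > fit.py <<'E'
from h import *
from scipy.optimize import least_squares
def fit(obs,x0):
    # obs: list (cam, px, local pt)
    def res(p):
        c,s=np.cos(p[2]),np.sin(p[2]);r=[]
        for n,px,l in obs:
            P=[p[0]+c*l[0]-s*l[1],p[1]+s*l[0]+c*l[1],l[2]]
            r+=list((proj(n,P)[0]-px))
        return np.array(r)
    o=least_squares(res,x0,loss='soft_l1',diff_step=1e-4);return o.x,res(o.x).reshape(-1,2)
def cv(n,L,x0,y0,f=8): return [(n,np.array([x0+(u+.5)/f-.5,y0+(v+.5)/f-.5]),l) for (u,v),l in L]
E
python3 - <<'E'
from fit import *
F=[(0,0,.01),(-.12,0,.01),(-.12,.015,.01),(.015,.015,.01),(.015,-.045,.01),(0,-.045,.01)]
tp=[(145,168),(158,545),(112,545),(93,123),(281,118),(281,165)]
sp=[(470,137),(100,318),(70,290),(480,80),(625,208),(585,237)]
T=cv('top',list(zip(tp,F)),270,160);S=cv('scene',list(zip(sp,F)),230,200)
for o in (T,S,T+S):
    x,r=fit(o,[.48,-.09,0]);print(x,abs(r).max(),r.mean(0))
a,b=.011,.030
# bar y~ world x ; try yaw
T=cv('top',[((507,452),(a,-b,.012)),((575,465),(-a,-b,.012)),((548,268),(a,b,.012))],270,160)
S=cv('scene',[((488,605),(-a,-b,.012)),((720,538),(-a,b,.012)),((458,548),(a,-b,.012)),((495,635),(-a,-b,0)),((715,568),(-a,b,0))],230,200)
for o in (T,S,T+S):
    x,r=fit(o,[.42,-.2,-1.5]);print(x,x[2]+np.pi/2,abs(r).max())
# which orientation of rib: project rib tops
for yaw in (x[2],x[2]+np.pi):
    c,s=np.cos(yaw),np.sin(yaw)
    L=[(-.005,-.025),(.004,-.025),(.004,.025),(-.005,.025)]
    P=[[x[0]+c*u-s*v,x[1]+s*u+c*v,.025] for u,v in L]
    print(((proj('scene',P)-[230,200]+.5)*8-.5).round(), ((proj('top',P)-[270,160]+.5)*8).round())
E
```

```text
[ 0.49677147 -0.07250047 -0.03158549] 0.4316401697326455 [ 0.00156521 -0.00452934]
[ 0.49247772 -0.0762978  -0.02190723] 0.6724693787898559 [-0.0013607  -0.00749158]
[ 0.4952194  -0.07361025 -0.02658339] 1.748278231930101 [ 0.3473662  -0.38743244]
[ 0.42571259 -0.19177739 -1.36546053] 0.20533579374802757 12.613698690361787
[ 0.41631619 -0.21847011 -1.89774388] -0.3269475486560587 15.047376135425054
[ 0.41980765 -0.21595773 -1.86696012] -0.2961637955131382 16.768435483568794
[[523. 563.]
 [539. 591.]
 [737. 536.]
 [720. 508.]] [[604. 449.]
 [633. 456.]
 [663. 299.]
 [634. 292.]]
[[739. 539.]
 [722. 511.]
 [525. 566.]
 [541. 595.]] [[666. 300.]
 [637. 293.]
 [607. 450.]
 [636. 457.]]
```

Run:
```python
from fit import *
a,b=-.011,.030
T=cv('top',[((507,452),(a,-b,.012)),((575,465),(-a,-b,.012)),((548,268),(a,b,.012))],270,160)
S=cv('scene',[((488,605),(-a,-b,.012)),((720,538),(-a,b,.012)),((458,548),(a,-b,.012)),((495,635),(-a,-b,0)),((715,568),(-a,b,0))],230,200)
for o in (T,S,T+S):
    x,r=fit(o,[.42,-.2,-1.7]);print(x,x[2]+np.pi/2,abs(r).max())
for yaw in (x[2],x[2]+np.pi):
    c,s=np.cos(yaw),np.sin(yaw)
    L=[(-.005,-.025),(.004,-.025),(.004,.025),(-.005,.025)]
    P=[[x[0]+c*u-s*v,x[1]+s*u+c*v,.025] for u,v in L]
    print(((proj('scene',P)-[230,200]+.5)*8-.5).round().tolist(), ((proj('top',P)-[270,160]+.5)*8).round().tolist())
```

```text
[ 0.42537863 -0.19729315 -1.88992071] -0.3191243864142481 0.4629411041632636
[ 0.42277273 -0.19914854 -1.8300313 ] -0.2592349750205951 1.069679256412769
[ 0.42404901 -0.19839592 -1.86295181] -0.29215547882265636 2.0517377036063067
[[487.0, 508.0], [503.0, 535.0], [698.0, 481.0], [681.0, 454.0]] [[545.0, 439.0], [574.0, 445.0], [604.0, 289.0], [575.0, 282.0]]
[[700.0, 484.0], [683.0, 457.0], [489.0, 511.0], [505.0, 539.0]] [[607.0, 289.0], [578.0, 283.0], [548.0, 439.0], [577.0, 446.0]]
```

Emit:
move_arm([
  [0.7,30,-25,0,-0.1],
  [0.7,60,-55,0,-0.2],
  [0.7,90,-85,0,-0.3],
  [0.7,115,-120,0,-0.4],
  [0.7,135,-155,0,-0.5],
], newtons=40)

```text
time: 1.12
eef_pos: [0.3697, 0.3428, 0.2484]
orientation: [1.428, 2.797, 0.002]
ft_force: [1.3, 0.6, 1.4]
opening: 0.309
```

Emit:
move_arm([
  [0.7,5,-40,0,-0.1],
  [0.7,10,-80,0,-0.2],
  [0.7,15,-120,0,-0.3],
  [0.7,20,-160,0,-0.4],
  [0.7,20,-200,0,-0.5],
])

```text
time: 1.53
eef_pos: [0.3903, 0.1406, 0.2487]
orientation: [2.082, 2.35, 0.003]
ft_force: [1.0, 0.3, -0.1]
opening: 0.296
```

Emit:
move_arm([
  [0.7,5,-40,0,-0.1],
  [0.7,10,-80,0,-0.2],
  [0.7,15,-120,0,-0.3],
  [0.7,20,-160,0,-0.4],
  [0.7,20,-200,0,-0.41],
])

```text
time: 1.95
eef_pos: [0.4108, -0.0613, 0.2492]
orientation: [2.518, 1.873, 0.006]
ft_force: [1.3, -0.6, 0.9]
opening: 0.3
```

Emit:
move_arm([
  [0.7,0,-40,-20,0],
  [0.7,0,-80,-50,0],
  [0.7,0,-120,-80,0],
  [0.7,2,-160,-120,0],
  [0.7,3,-179,-160,0],
])

```text
time: 2.37
eef_pos: [0.4139, -0.2225, 0.12]
orientation: [2.516, 1.867, 0.009]
ft_force: [1.1, 1.1, 0.1]
opening: 0.301
```

Emit:
move_arm([
  [0.7,0,-14,0,0],
  [0.7,0,-16,-30,0],
  [0.7,0,-16,-60,0],
  [0.7,0,-16,-75,0],
  [0.7,0,-16,-75,0],
])

```text
time: 2.78
eef_pos: [0.4111, -0.237, 0.0418]
orientation: [2.522, 1.871, 0.003]
ft_force: [-0.6, 0.8, -0.0]
opening: 0.296
```

Run:
```python
from h import *
print(robot.get_state()['eef_pos'])
crop('top',270,150,100,75,8,'t2.png')
crop('scene',220,190,130,100,6,'s2.png')
```

```text
[ 0.41114424 -0.23697423  0.04182632]
```

View pics/t2.png

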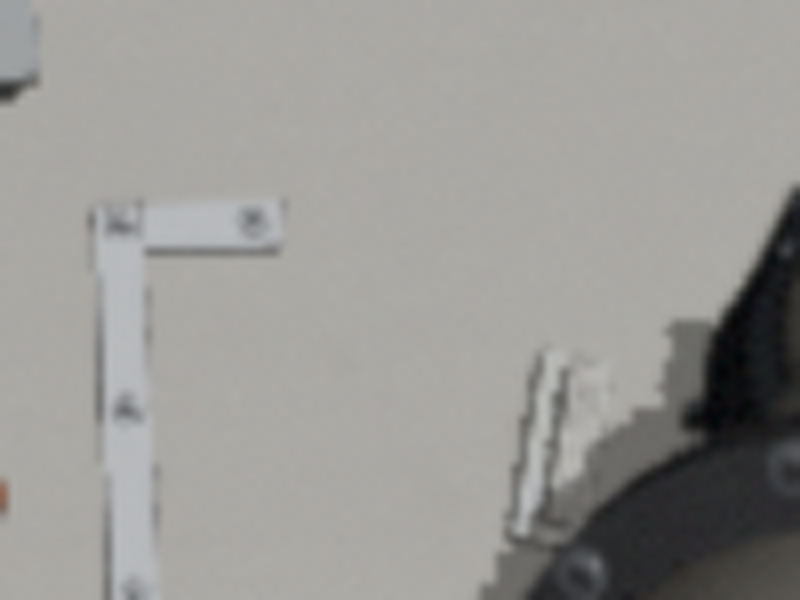

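View pics/s2.png

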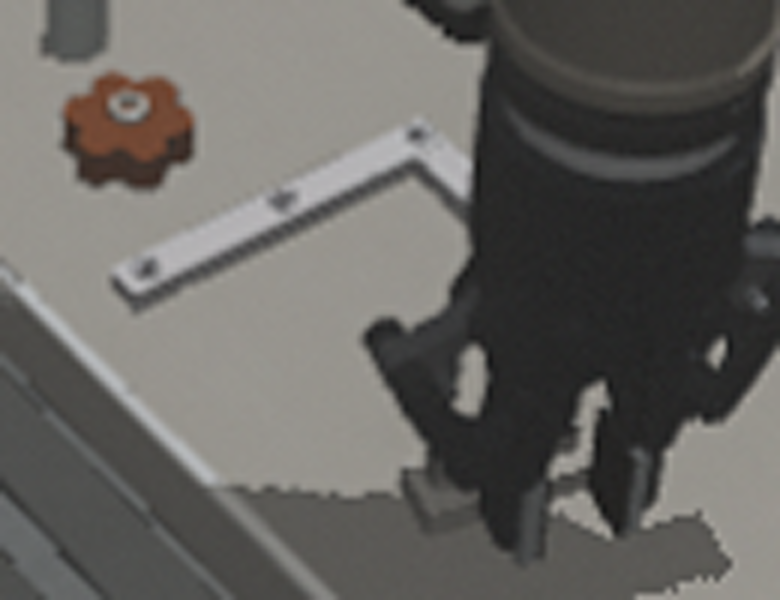

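Run:
```python
from h import *
p=np.array([.4111,-.237]);a=-.293;y=np.array([np.cos(a),np.sin(a)]);x=np.array([-np.sin(a),np.cos(a)])
for d in (.005,.01,.014,.017):
    P=[[*(p+s*k*y+w*x),.0418-d] for s in(-1,1) for k in (.0125,.020) for w in (-.011,.011)]
    print(d,((proj('scene',P)-[220,190]+.5)*6-.5).round().tolist())
```

```text
0.005 [[541.0, 542.0], [509.0, 488.0], [518.0, 549.0], [486.0, 494.0], [617.0, 520.0], [584.0, 466.0], [640.0, 514.0], [607.0, 460.0]]
0.01 [[540.0, 553.0], [508.0, 499.0], [517.0, 560.0], [485.0, 505.0], [616.0, 531.0], [583.0, 477.0], [638.0, 525.0], [605.0, 471.0]]
0.014 [[538.0, 562.0], [507.0, 507.0], [515.0, 569.0], [484.0, 514.0], [614.0, 540.0], [581.0, 486.0], [637.0, 533.0], [604.0, 480.0]]
0.017 [[537.0, 568.0], [506.0, 514.0], [515.0, 575.0], [483.0, 520.0], [613.0, 546.0], [580.0, 493.0], [636.0, 540.0], [603.0, 486.0]]
```

Emit:
move_arm([
  [0.7,0,0,-8,0],
  [0.7,0,0,-14,0],
  [0.7,0,0,-18,0],
  [0.7,0,0,-20,0],
  [0.7,0,0,-20,0],
])

```text
time: 3.3
eef_pos: [0.4138, -0.2384, 0.0249]
orientation: [2.516, 1.868, 0.008]
ft_force: [0.4, 0.7, 0.4]
opening: 0.298
```

Emit:
move_arm([
  [0.7,0,0,-1,0],
  [0.7,0,0,-2,0],
  [0.7,0,0,-3,0],
  [0.7,0,0,-4,0],
  [0.7,0,0,-4,0],
])

```text
time: 3.72
eef_pos: [0.4137, -0.2383, 0.0208]
orientation: [2.516, 1.868, 0.008]
ft_force: [0.7, -0.9, 0.1]
opening: 0.301
```

Emit:
move_arm([
  [0.7,0,0,-1,0],
  [0.7,0,0,-2,0],
  [0.7,0,0,-3,0],
  [0.7,0,0,-4,0],
  [0.7,0,0,-4,0],
])

```text
time: 4.13
eef_pos: [0.4137, -0.2384, 0.0171]
orientation: [2.517, 1.868, 0.008]
ft_force: [-1.3, 0.8, 4.3]
opening: 0.302
```

Run:
```python
from h import *
crop('scene',220,190,130,100,6,'s3.png')
```

```text
(no output)
```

View pics/s3.png

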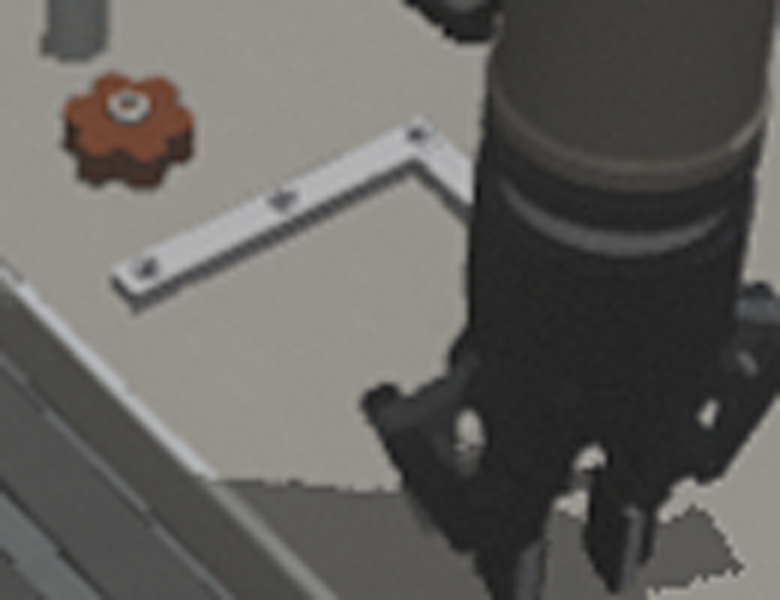

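Emit:
move_arm([
  [0.7,0,0,4,0],
  [0.7,2,5,4,0],
  [0.7,3,10,4,0],
  [0.7,4,15,4,0],
  [0.7,6,20,4,0],
])

```text
time: 4.6
eef_pos: [0.4196, -0.2175, 0.0209]
orientation: [2.517, 1.869, 0.008]
ft_force: [-0.9, -0.7, 0.6]
opening: 0.3
```

Emit:
move_arm([
  [0.7,1,5,0,0],
  [0.7,3,10,0,0],
  [0.7,4,15,0,0],
  [0.7,6,20,0,0],
  [0.7,7,25,0,0],
])

```text
time: 5.02
eef_pos: [0.4268, -0.1919, 0.0208]
orientation: [2.517, 1.869, 0.008]
ft_force: [-0.3, -0.9, -1.5]
opening: 0.303
```

Run:
```python
from h import *
crop('top',270,160,100,75,8,'t4.png')
crop('scene',220,190,130,100,6,'s4.png')
```

```text
(no output)
```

View pics/s4.png

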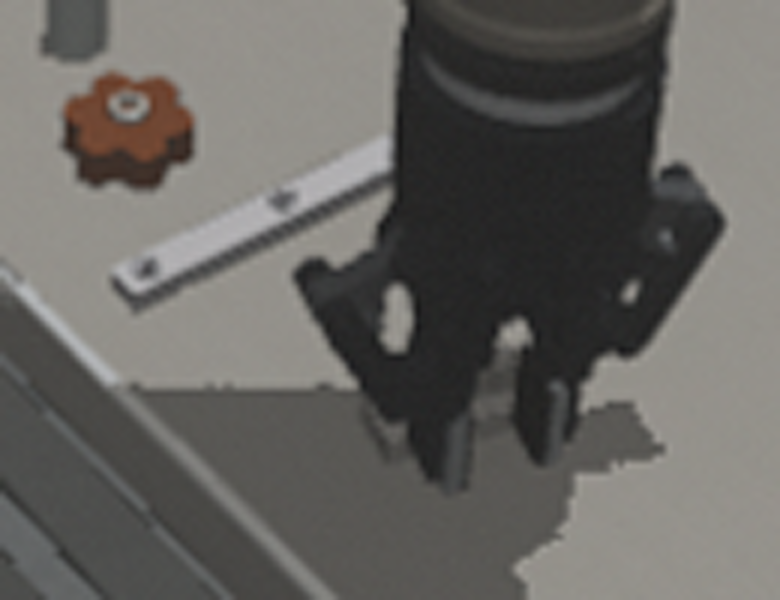

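View pics/t4.png

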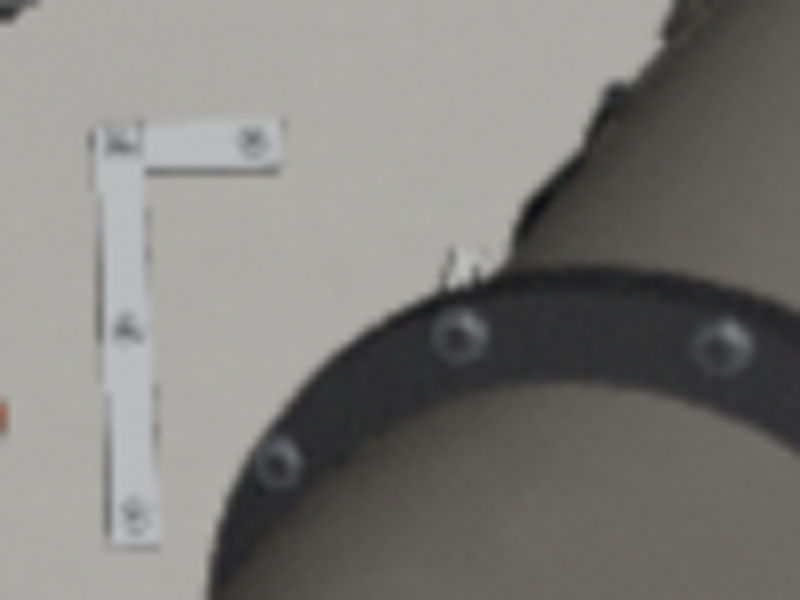

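Emit:
move_arm([
  [0.7,1,5,0,0],
  [0.7,3,10,0,0],
  [0.7,4,15,0,0],
  [0.7,5,20,0,0],
  [0.7,6,25,0,0],
])

```text
time: 5.53
eef_pos: [0.4331, -0.1657, 0.0208]
orientation: [2.515, 1.872, 0.009]
ft_force: [0.1, -1.0, 1.9]
opening: 0.298
```

Emit:
move_arm([
  [0.7,1,5,0,0.04],
  [0.7,1,10,0,0.08],
  [0.7,1,15,0,0.12],
  [0.7,1,20,0,0.16],
  [0.7,1,25,0,0.2],
])

```text
time: 5.95
eef_pos: [0.434, -0.14, 0.0208]
orientation: [2.312, 2.119, 0.01]
ft_force: [-0.4, -0.3, 0.9]
opening: 0.304
```

Run:
```python
from h import *
crop('top',260,160,100,75,8,'t5.png')
crop('scene',220,190,130,100,6,'s5.png')
```

```text
(no output)
```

View pics/s5.png

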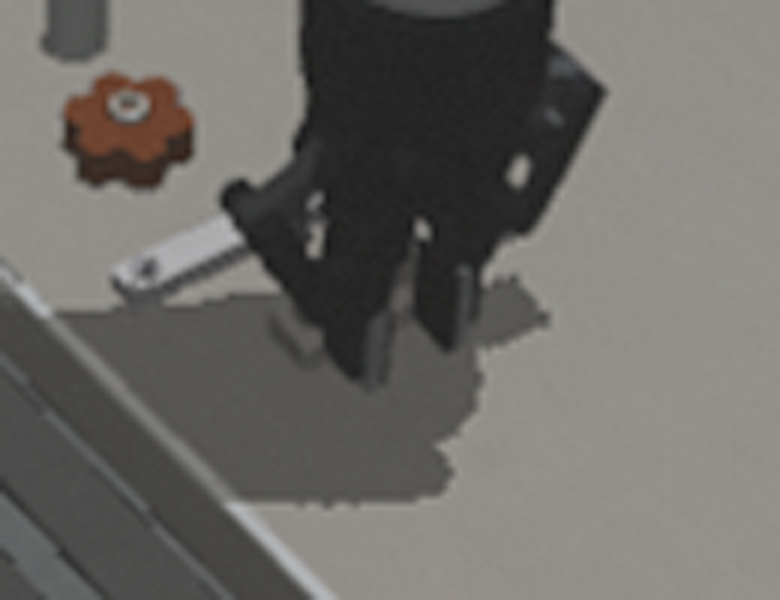

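View pics/t5.png

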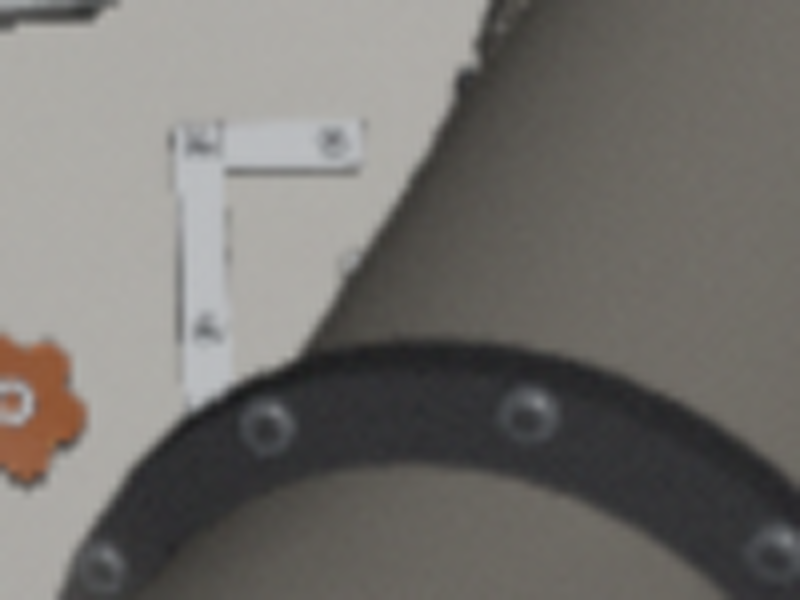

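Run:
```python
from h import *
print(ray('scene',[[220+312.5/6-.5,190+368/6-.5]],0), ray('top',[[260+350/8,160+252/8]],.012))
```

```text
[[ 0.40784488 -0.12446238  0.        ]] [[ 0.46543967 -0.11115515  0.012     ]]
```

Emit:
move_arm([
  [0.7,0,5,0,0.03],
  [0.7,0,10,0,0.06],
  [0.7,0,15,0,0.06],
  [0.7,0,20,0,0.06],
  [0.7,0,25,0,0.06],
])

```text
time: 6.47
eef_pos: [0.434, -0.1139, 0.0208]
orientation: [2.25, 2.187, 0.011]
ft_force: [0.0, -1.5, -0.8]
opening: 0.296
```

Emit:
move_arm([
  [0.7,0,2,0,0],
  [0.7,0,4,0,0],
  [0.7,0,5,0,0],
  [0.7,0,6,0,0],
  [0.7,0,7,0,0],
])

```text
time: 6.88
eef_pos: [0.4339, -0.107, 0.0207]
orientation: [2.25, 2.186, 0.011]
ft_force: [0.2, -0.8, 0.2]
opening: 0.304
```

Emit:
move_arm([
  [0.7,0,1,0,0],
  [0.7,0,1.5,0,0],
  [0.7,0,2,0,0],
  [0.7,0,2.5,0,0],
  [0.7,0,3,0,0],
])

```text
time: 7.3
eef_pos: [0.4339, -0.1046, 0.0208]
orientation: [2.25, 2.185, 0.01]
ft_force: [0.1, -2.4, 0.0]
opening: 0.303
```

Emit:
move_arm([
  [0.7,0,0.5,0,0],
  [0.7,0,1,0,0],
  [0.7,0,1.5,0,0],
  [0.7,0,2,0,0],
  [0.7,0,2,0,0],
])

```text
time: 7.72
eef_pos: [0.4338, -0.1045, 0.0209]
orientation: [2.25, 2.182, 0.007]
ft_force: [-0.2, -5.8, -0.3]
opening: 0.303
```

Emit:
move_arm([
  [0.7,0,-8,0,0],
  [0.7,0,-18,2,0],
  [0.7,0,-25,15,0],
  [0.7,-10,-25,35,0],
  [1,-30,-25,45,0],
])

```text
time: 8.13
eef_pos: [0.4069, -0.1308, 0.0678]
orientation: [2.246, 2.179, 0.011]
ft_force: [0.1, -0.1, -0.0]
opening: 0.174
```

Emit:
move_arm([
  [1,-10,10,0,0],
  [1,-25,30,0,0],
  [1,-27,42,0,0],
  [1,-27,42,-10,0],
  [1,-27,42,-15,0],
])

```text
time: 8.55
eef_pos: [0.3795, -0.0876, 0.0526]
orientation: [2.245, 2.182, 0.013]
ft_force: [0.4, -0.7, -0.3]
opening: 0.004
```

Run:
```python
from h import *
print(robot.get_state()['eef_pos'])
crop('top',260,160,100,75,8,'t6.png')
crop('scene',200,190,130,100,6,'s6.png')
```

```text
[ 0.37945495 -0.08760133  0.05255676]
```

View pics/s6.png

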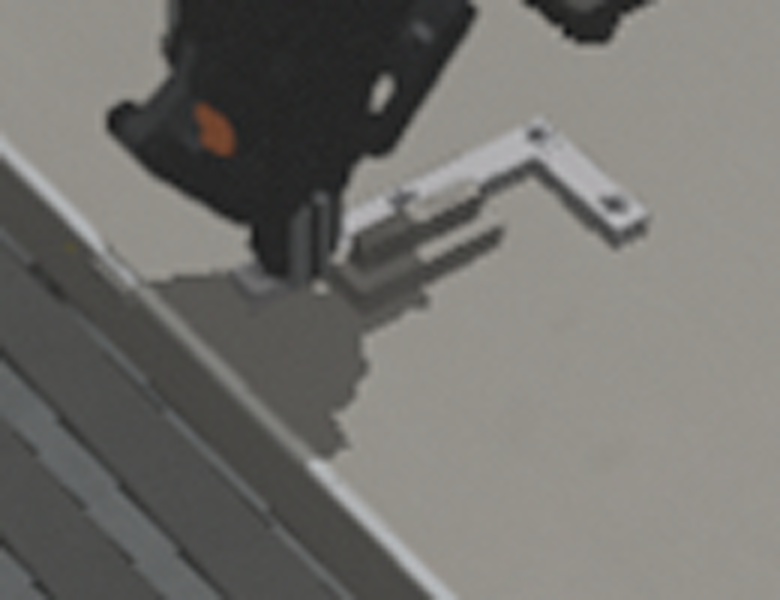

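View pics/t6.png

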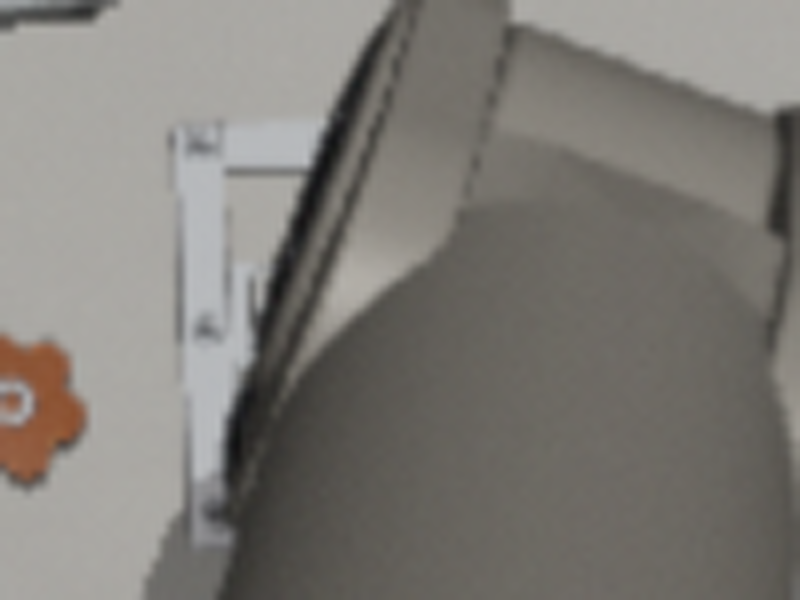

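Emit:
move_arm([
  [1,0,0,-10,0],
  [1,0,0,-20,0],
  [1,0,0,-27,0],
  [1,0,0,-31,0],
  [1,0,0,-31,0],
])

```text
time: 9.07
eef_pos: [0.3785, -0.0891, 0.0207]
orientation: [2.25, 2.18, 0.007]
ft_force: [-0.0, -0.2, 0.9]
opening: 0.0
```

Run:
```python
from h import *
crop('scene',200,190,130,100,6,'s7.png')
```

```text
(no output)
```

View pics/s7.png

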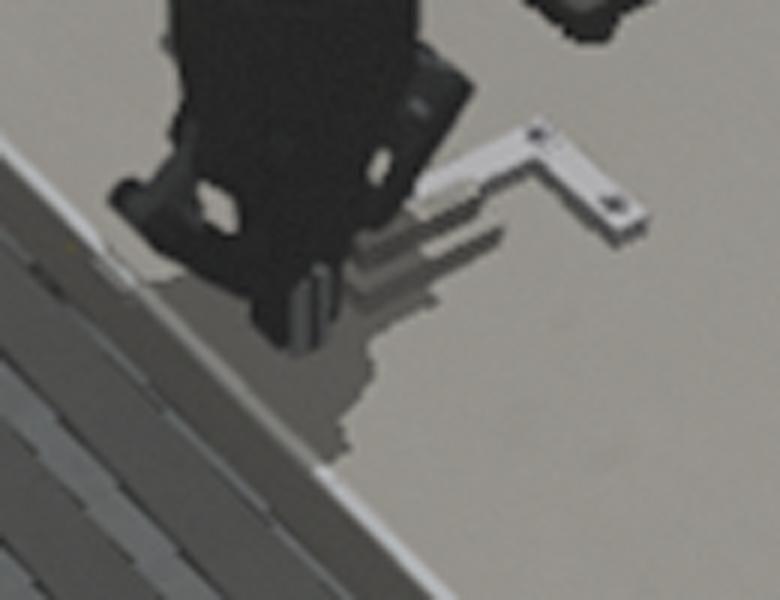

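Emit:
move_arm([
  [1,4,2,0,0],
  [1,8,3,0,0],
  [1,12,3,0,0],
  [1,16,3,0,0],
  [1,20,3,0,0],
])

```text
time: 9.53
eef_pos: [0.3982, -0.086, 0.0212]
orientation: [2.251, 2.181, 0.006]
ft_force: [-6.7, -0.6, 8.2]
opening: 0.002
```

Emit:
move_arm([
  [1,4,0,0,0],
  [1,7,0,0,0],
  [1,10,0,0,0],
  [1,12,0,0,0],
  [1,14,0,0,0],
])

```text
time: 9.95
eef_pos: [0.4004, -0.086, 0.0205]
orientation: [-2.248, -2.175, 0.014]
ft_force: [-27.5, -1.8, 39.7]
opening: 0.0
```

Run:
```python
from h import *
crop('scene',210,190,130,100,6,'s8.png')
crop('top',260,160,100,75,8,'t8.png')
```

```text
(no output)
```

View pics/s8.png

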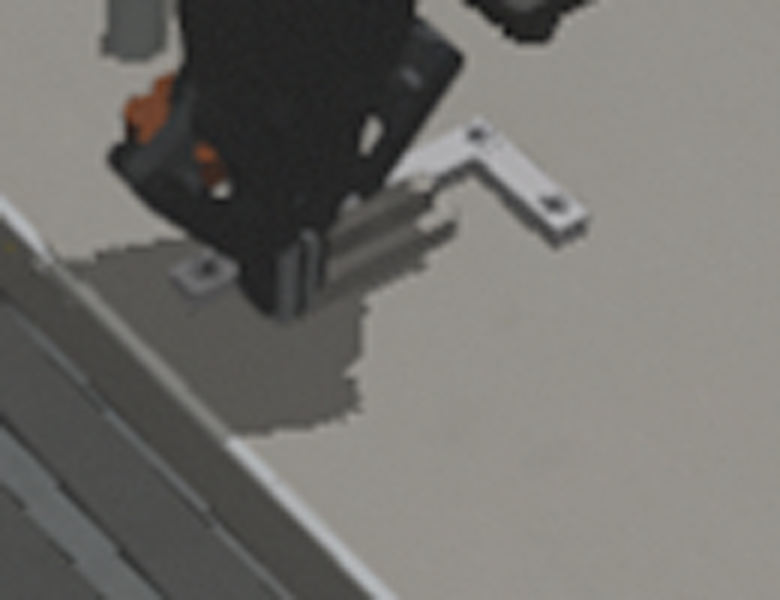

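View pics/t8.png

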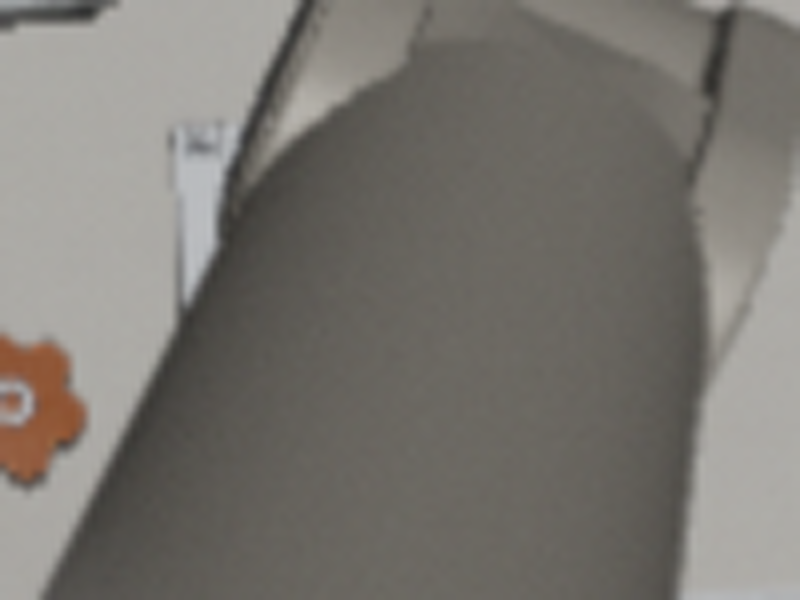

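Emit:
move_arm([
  [1,-6,0,0,0],
  [1,-12,0,0,0],
  [1,-18,0,4,0],
  [1,-22,0,20,0],
  [1,-22,0,35,0],
])

```text
time: 10.47
eef_pos: [0.3775, -0.0859, 0.0557]
orientation: [-2.248, -2.174, 0.016]
ft_force: [1.1, -0.4, -0.2]
opening: 0.002
```

Run:
```python
from h import *
print(robot.get_state()['q'].round(2))
crop('scene',200,190,130,100,6,'s9.png')
```

```text
[-0.4   0.27  0.67  2.18 -0.24  0.78  0.39]
```

View pics/s9.png

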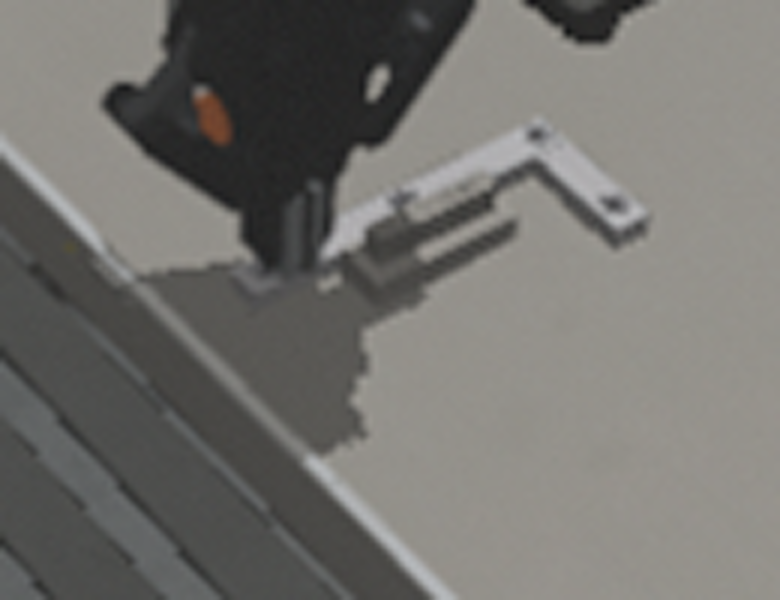

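Emit:
move_arm([
  [1,0,-1,3,0.12],
  [1,0,-2,5,0.24],
  [1,0,-2,5,0.36],
  [1,0,-2,5,0.48],
  [1,0,-2,5,0.6],
])

```text
time: 10.93
eef_pos: [0.3819, -0.0882, 0.0637]
orientation: [-1.5, -2.754, 0.011]
ft_force: [-0.0, -0.2, 0.9]
opening: 0.004
```

Emit:
move_arm([
  [1,0,0,0,0.12],
  [1,0,0,0,0.24],
  [1,0,0,0,0.36],
  [1,0,0,0,0.48],
  [1,0,0,0,0.6],
])

```text
time: 11.35
eef_pos: [0.3831, -0.0879, 0.0639]
orientation: [-0.61, -3.081, 0.012]
ft_force: [0.4, -0.4, -1.2]
opening: 0.001
```

Emit:
move_arm([
  [1,0,0,0,0.12],
  [1,0,0,0,0.24],
  [1,0,0,0,0.36],
  [1,0,0,0,0.36],
  [1,0,0,0,0.36],
])

```text
time: 11.77
eef_pos: [0.3839, -0.0879, 0.0641]
orientation: [0.053, 3.139, -0.013]
ft_force: [-0.1, -0.3, 0.0]
opening: 0.0
```

Run:
```python
from h import *
s=robot.get_state();o=s['orientation'];R=cv2.Rodrigues(np.array(o))[0]
print(s['q'].round(2),s['eef_pos'],R[:,1].round(3),R[:,2].round(3))
crop('scene',200,190,130,100,6,'s10.png')
```

```text
[-0.16  0.22  0.38  2.17 -0.11  0.77  1.82] [ 0.38388499 -0.08786221  0.06408244] [ 0.034  0.999 -0.008] [ 0.002 -0.008 -1.   ]
```

View pics/s10.png

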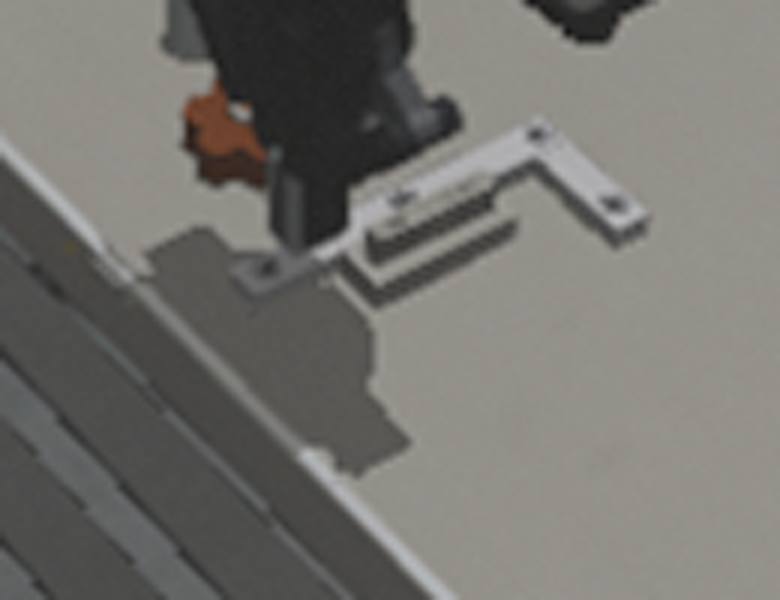

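Emit:
move_arm([
  [1,0,0,-15,0],
  [1,0,0,-28,0],
  [1,0,0,-37,0],
  [1,0,0,-43,0],
  [1,0,0,-43,0],
])

```text
time: 12.23
eef_pos: [0.3827, -0.0877, 0.02]
orientation: [-0.054, -3.14, 0.013]
ft_force: [0.2, 0.5, 0.5]
opening: 0.002
```

Run:
```python
from h import *
crop('scene',200,190,130,100,6,'s11.png')
```

```text
(no output)
```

View pics/s11.png

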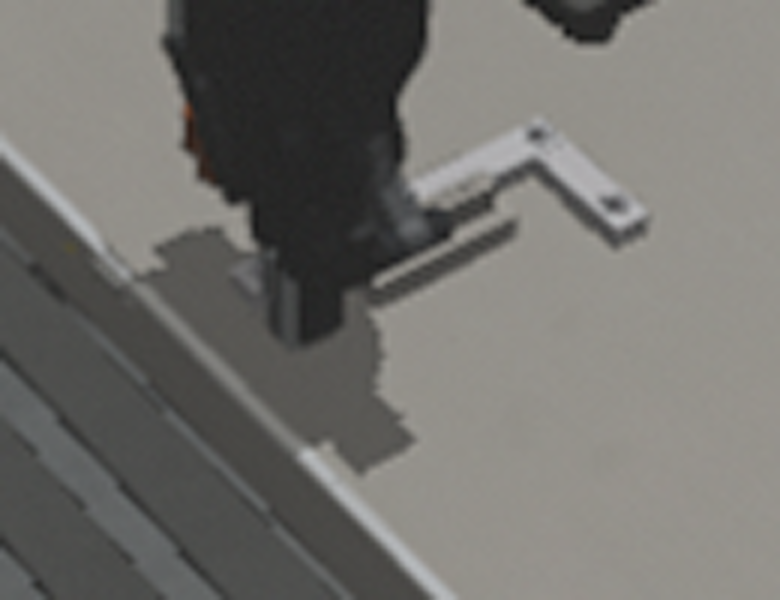

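Emit:
move_arm([
  [1,4,0,0.5,0],
  [1,8,0,0.5,0],
  [1,11,0,0.5,0],
  [1,14,0,0.5,0],
  [1,16,0,0.5,0],
])

```text
time: 12.7
eef_pos: [0.4001, -0.0879, 0.0214]
orientation: [0.053, 3.14, -0.013]
ft_force: [-1.8, -0.7, 1.0]
opening: 0.003
```

Emit:
move_arm([
  [1,2,0,0,0],
  [1,4,0,0,0],
  [1,6,0,0,0],
  [1,8,0,0,0],
  [1,9,0,0,0],
])

```text
time: 13.12
eef_pos: [0.4092, -0.088, 0.0213]
orientation: [0.054, 3.14, -0.013]
ft_force: [-1.5, -0.9, -1.0]
opening: 0.001
```

Run:
```python
from h import *
crop('scene',210,190,130,100,6,'s12.png')
```

```text
(no output)
```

View pics/s12.png

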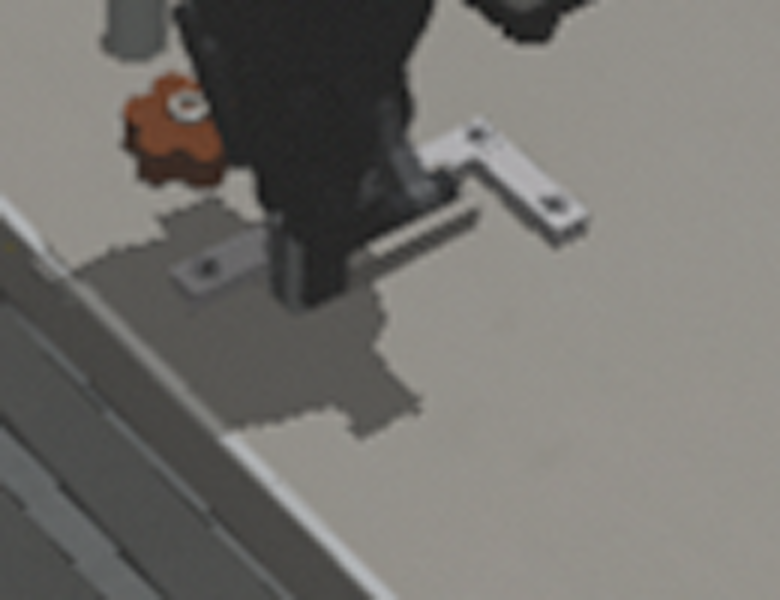

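Emit:
move_arm([
  [1,2,0,0,0],
  [1,4,0,0,0],
  [1,6,0,0,0],
  [1,8,0,0,0],
  [1,10,0,0,0],
])

```text
time: 13.58
eef_pos: [0.4199, -0.088, 0.0214]
orientation: [0.053, 3.139, -0.013]
ft_force: [-3.0, -1.0, 0.8]
opening: 0.003
```

Emit:
move_arm([
  [1,0.7,0,0,0],
  [1,1.4,0,0,0],
  [1,2,0,0,0],
  [1,2.6,0,0,0],
  [1,3,0,0,0],
])

```text
time: 14.0
eef_pos: [0.4229, -0.0881, 0.0214]
orientation: [0.054, 3.139, -0.013]
ft_force: [-1.2, -1.0, 0.5]
opening: 0.0
```

Emit:
move_arm([
  [1,0.7,0,0,0],
  [1,1.4,0,0,0],
  [1,2,0,0,0],
  [1,2.6,0,0,0],
  [1,3,0,0,0],
])

```text
time: 14.42
eef_pos: [0.4248, -0.0881, 0.0213]
orientation: [-0.054, -3.141, 0.013]
ft_force: [-5.5, -1.3, 4.7]
opening: 0.003
```

Emit:
move_arm([
  [1,0.5,0,0,0],
  [1,1,0,0,0],
  [1,1.5,0,0,0],
  [1,2,0,0,0],
  [1,2,0,0,0],
])

```text
time: 14.83
eef_pos: [0.4249, -0.0879, 0.0209]
orientation: [-0.054, -3.137, 0.012]
ft_force: [-6.4, -0.5, 5.1]
opening: 0.004
```

Emit:
move_arm([
  [1,-5,0,0,0],
  [1,-15,0,0,0],
  [1,-25,0,10,0],
  [1,-28,-20,40,0],
  [1,-28,-50,80,0],
])

```text
time: 15.25
eef_pos: [0.3944, -0.1305, 0.0935]
orientation: [-0.046, -3.132, 0.008]
ft_force: [1.0, -0.7, -0.5]
opening: -0.002
```

Emit:
move_arm([
  [1,0,-40,10,0],
  [1,0,-80,20,0],
  [1,0,-120,30,0],
  [1,0,-160,40,0],
  [1,0,-190,40,0],
])

```text
time: 15.67
eef_pos: [0.3956, -0.3255, 0.1363]
orientation: [-0.05, -3.139, 0.017]
ft_force: [0.0, -1.1, 0.1]
opening: 0.004
```

Run:
```python
from h import *
crop('scene',230,190,100,75,8,'s13.png')
crop('top',260,160,100,75,8,'t13.png')
for n in('scene','top'):
  for k in ("star_knob","vial","dish"):
    print(n,k,[(d['conf'],d['point']) for d in boxes_of(n,k)][:1])
```

```text
scene star_knob [(0.79, [0.4178, -0.0084, 0.0196])]
scene vial [(0.61, [0.4404, 0.0428, 0.0306])]
scene dish [(0.76, [0.4134, 0.2767, 0.0059])]
top star_knob [(0.84, [0.423, -0.0032, 0.0167])]
top vial [(0.42, [0.4394, 0.0551, 0.0441])]
top dish [(0.61, [0.4107, 0.2741, 0.0021])]
```

View pics/s13.png

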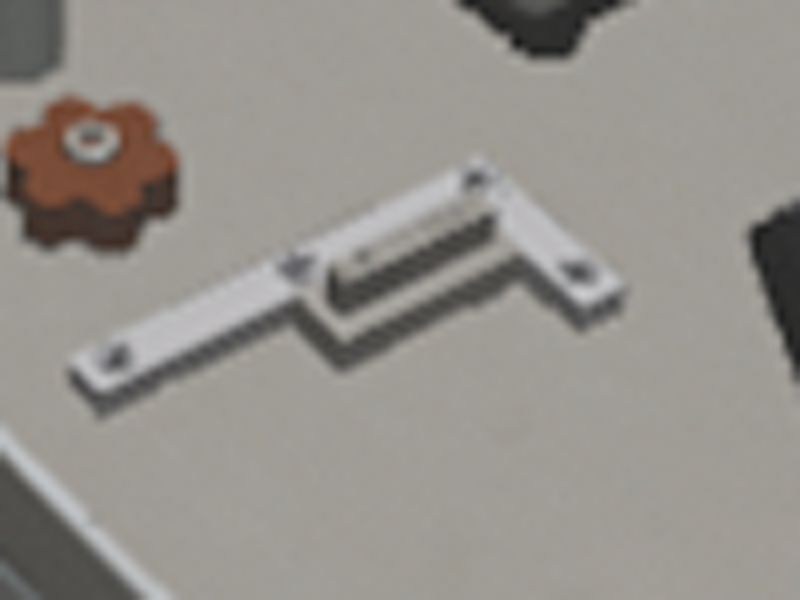

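View pics/t13.png

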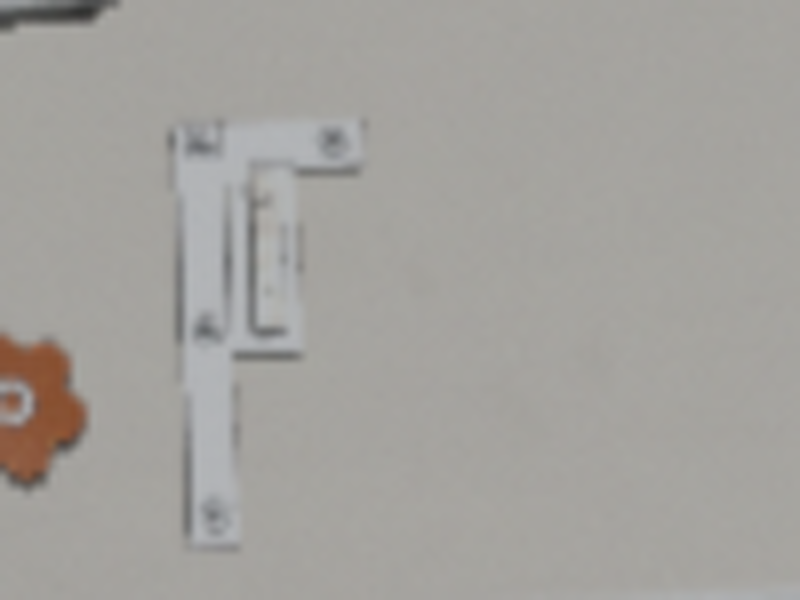

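Run:
```python
from fit import *
S=cv('scene',[((342,340),(-.011,-.03,.012)),((343,370),(-.011,-.03,0)),((297,306),(.011,-.03,.012)),((518,258),(-.011,.03,.012))],230,190)
# local frame: X' toward rail => use frame with x along rail, y to rail
def sw(o): return [(n,p,(l[1],l[0],l[2])) for n,p,l in o]
T=cv('top',[((235,351),(.011,-.03,.012)),((300,351),(-.011,-.03,.012)),((295,172),(-.011,.03,.012))],260,160)
for o,f in ((S,(.49248,-.0763,-.0219)),(T,(.49677,-.0725,-.0316))):
    x,r=fit(sw(o),[.465,-.084,-.02]);d=x[:2]-f[:2];c,s=np.cos(f[2]),np.sin(f[2])
    print(x, 'in fence',c*d[0]+s*d[1],-s*d[0]+c*d[1],x[2]-f[2],abs(r).max())
```

```text
[ 0.46323297 -0.08505077 -0.01912644] in fence -0.02904838707319044 -0.009389126227300346 0.0027735618166574334 1.2660893431345812
[ 0.46584399 -0.08312624 -0.04759579] in fence -0.03057484168497214 -0.011598031318883257 -0.01599578665547024 0.7814701945346485
```

Run:
```python
from rig import ticket
print(ticket.finish_job())
```

```text
the job is handed in; nothing more can be done
None
```

The bar is in the fence's inner corner, flush along the long rail with one end against the short stop. I handed the job in at about 16 s with the hand clear; no verdict is reported.

**What I did:** I pushed the bar sideways with the two part-open fingers until the force rose at the rail (about 6 N). Then I pushed its near end with shut fingers until it met the stop (again about 6 N). All contact was by sliding.

**What went wrong:** The first end push jammed. With the jaws lined up along the bar, a finger link appeared to bear on the rib, and the force reached 27 N sideways and 40 N upward. That is inside the 120 N wrist limit. The 40 N upward reading sits right at the 40 N limit on arm or gripper-body pressure, though, and I can't confirm it stayed under. I backed off, turned the tool 90° and repeated the push with only a few newtons.

**Last checks, bar in the fence frame:**

| Check | Scene camera | Top camera | Allowed |
|---|---|---|---|
| x (mm) | -29.0 | -30.6 | -33 to -27 |
| y (mm) | -9.4 | -11.6 | -13.5 to -8 |
| Angle to the rail (rad) | 0.003 | -0.016 | below 0.05 |

- **Camera disagreement:** the two cameras differ by about 2 mm, which is the calibration error, and both are inside tolerance.
- **Bystanders:** the knob, vial and dish were detected within about 5 mm of where they started, close to the detector's own error of about 4 mm.

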